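Open the sample chamber of the blue-lidded photometer

TASK

Open the sample chamber of the photometer with the blue lid: press down its red release tab so that the lid springs up, then push the lid back until it is fully open and leave it so. Pick nothing up, leave the photometer with the orange lid shut and its tab unpressed, and do not shift any of the other things on the bench.

Things in the scene. Friction and masses are not known exactly. Their poses are not given: they have to be found in the camera images.
- photometer_blue: fixed white bench photometer with a blue lid. The one to open. Origin on the bench; x points from its front (tab) to its back (display), y left, z up. Housing: x -95 to 100 mm, 150 mm wide, top at 80 mm (display 89). Grey ledge under the tab: x -167 to -95 mm, 38 mm high. Under the lid a recess 95 mm (x) by 80 mm (y), floor at 48 mm, with a cuvette, top at 73 mm
- blue_lid (a joint): blue lid angle, rad: 0 shut and latched, 1.85 at its stop, leaning back past upright. Latched, it cannot be lifted. Released, a damped spring raises it in about a second to roughly 1.1 rad, where hinge friction stops it; from there it takes a push of about 1 N at its edge and stays where it is left
- blue_hinge (a point): hinge of the blue lid, its axis along the photometer's y, at (20, 0, 80) mm in the photometer's frame. The lid reaches 110 mm from it towards the tab, is 100 mm wide and 8 mm thick; a steel catch 22 mm wide sticks out 14 mm more at the middle of its front edge
- blue_lid_edge (a point): middle of the front edge of the blue lid, at its underside, 110 mm from the hinge; moves with the lid
- blue_tab (a joint): tilt of the red tab of the blue-lidded photometer, rad: 0 at rest, grows as its pad is pressed down, 0.25 at its stop (pad 11 mm lower). The lid is let go at about 0.13 rad (pad about 6 mm down). The tab springs back; holding it down takes 2 to 4.5 N
- blue_tab_pad (a point): pressing point on top of the red tab of the blue-lidded photometer, at rest at (-148, 0, 61) mm in its frame; moves with the tab. The flat pad is 30 mm wide and free for 19 mm to the front and 28 mm towards the lid; 36 mm towards the lid a small red hook stands 29 mm above the pad, over the lid's catch
- photometer_orange: fixed white bench photometer with an orange lid. It stays shut. Origin on the bench; x points from its front (tab) to its back (display), y left, z up. Housing: x -95 to 100 mm, 150 mm wide, top at 80 mm (display 89). Grey ledge under the tab: x -167 to -95 mm, 38 mm high. Under the lid a recess 95 mm (x) by 80 mm (y), floor at 48 mm, with a cuvette, top at 73 mm
- orange_lid (a joint): orange lid angle, rad: 0 shut and latched, 1.85 at its stop, leaning back past upright. Latched, it cannot be lifted. Released, a damped spring raises it in about a second to roughly 1.1 rad, where hinge friction stops it; from there it takes a push of about 1 N at its edge and stays where it is left
- orange_hinge (a point): hinge of the orange lid, its axis along the photometer's y, at (20, 0, 80) mm in the photometer's frame. The lid reaches 110 mm from it towards the tab, is 100 mm wide and 8 mm thick; a steel catch 22 mm wide sticks out 14 mm more at the middle of its front edge
- orange_lid_edge (a point): middle of the front edge of the orange lid, at its underside, 110 mm from the hinge; moves with the lid
- orange_tab (a joint): tilt of the red tab of the orange-lidded photometer, rad: 0 at rest, grows as its pad is pressed down, 0.25 at its stop (pad 11 mm lower). The lid is let go at about 0.13 rad (pad about 6 mm down). The tab springs back; holding it down takes 2 to 4.5 N
- orange_tab_pad (a point): pressing point on top of the red tab of the orange-lidded photometer, at rest at (-148, 0, 61) mm in its frame; moves with the tab. The flat pad is 30 mm wide and free for 19 mm to the front and 28 mm towards the lid; 36 mm towards the lid a small red hook stands 29 mm above the pad, over the lid's catch
- media_bottle: loose glass bottle with a blue cap, 70 mm diameter, 150 mm high; origin at the centre of its underside; must stay where it is
- amber_bottle: loose small amber bottle with a black cap, 44 mm diameter, 90 mm high; origin at the centre of its underside; must stay where it is
- tip_box: loose pipette-tip box, blue with a clear top, 122 x 82 x 67 mm; origin at the centre of its underside; must stay where it is
- microplate: loose white well plate, 127 (its x) x 85 x 14 mm; origin at the centre of its underside; must stay where it is
- tube_rack: loose red rack with capped tubes, 50 (its x) x 160 x 51 mm; origin at the centre of its underside; must stay where it is
- marker: loose black and green marker pen, 130 (its x) x 14 x 12 mm; origin at the centre of its underside; must stay where it is

How it is judged:
By the outcome, as a careful person would: the job done as asked, in the order asked, and still so for the second after the job is handed in, with the robot touching nothing.
It also fails if it takes over 48 s, if anything falls off the work surface, if the arm or the gripper's body presses on something with over 40 N, if the wrist force passes 120 N, or if a joint passes its speed limit or range.

ROBOT

A 7-joint arm with a two-finger parallel gripper is mounted at the origin on the work surface. World frame = base frame: x ahead of the robot, y to its left, z up, the work surface at z = 0. Lengths are in m, angles in rad, forces in N, time in s.
With the tool pointing down it reaches from about 0.4 to 0.85 m from the base axis. Payload 10.4 kg.
Tool frame: the origin (TCP) lies between the finger pads; the fingertips stand ahead of it and the grasp point (between the pads) lies 5 mm behind it (manip.tip_extent is the z of the fingertips in the tool frame, in m); z points along the fingers, y is the line along which they close (so a half turn about z gives the same grasp; the last joint's range is limited). The gripper opens to 85 mm and grips with 20 to 120 N. Pads are 22 mm wide; open, the fingers measure 114 mm over their backs; the gripper's body (76 mm by 85 mm) begins 54 mm behind the grasp point. The pads swing forward as they close: fully open they stand 13 mm farther back than shut.
Start: joints at [1.254, 0.332, -0.065, 1.46, 0.022, 1.35, -0.088], TCP at [0.181, -0.598, 0.245] pointing down, gripper open.
Joint ranges: [-2.6, 2.6], [-0.5, 2.12], [-1.47, 1.34], [0.16, 2.42], [-1.27, 4.41], [0.06, 2.06], [-2.6, 2.6]. Speed limits (rad/s): [2.22, 2.22, 2.79, 2.79, 3.14, 3.14, 3.14].

INTERFACE

Orientations are given as a unit quaternion [x, y, z, w].
In Python, from workcell import status, viewer, manip gives the robot as it stands.
- The arm moves only by the tool play_rows, never from a script. Its argument "plan" is one flat list of numbers, 7 for each row, row after row: the turn, a rotation vector about the tool's x, y, z in degrees, then the shift along the tool's x, y, z in m, then the opening, from 0 (shut) to 1 (fully open). In form: [ax, ay, az, dx, dy, dz, grip, ax, ay, az, dx, dy, dz, grip, ...]. A call has 1 to 20 rows; each row is the pose to reach, as a shift and turn from the pose commanded when the call began, along the tool's axes at that moment; what a row does not reach only later rows make up. A row lasts 1/8 s, in which the tool goes at most 62.5 mm and 10.7 degrees, less where a joint would pass 70% of its speed; a pose out of reach is approached as far as the arm can. A call with a gripper value outside its range is refused whole. The fingers move at their own pace and stop on an object; "squeeze" is the grip in N (left out, the last holds). Time passes only in rows, so rows that repeat a pose let the fingers close. It gives the time, the measured TCP pose, the force, the opening and the grip force at its end, in the units of the state.
- status.get_obs(): the state, without advancing time (a new reading comes with each control period).
- viewer.camera(name): name is "side" or "top"; returns the picture (400x640x3 uint8, red, green, blue); there is no depth.
- viewer.camera_model(name): a dict with "fx", "fy", "cx", "cy" (pixels), "R" (3x3) and "t" (3): a world point X has camera coordinates R X + t. Camera axes: x right, y down, z forward; pixel columns grow to the right and rows downward; lengths in m; the calibration is good to about 2 mm. A picture is of the moment at which its call begins. camera_model takes no time and is no camera call.
- manip.hand_in(): hands the job in; it is judged then, once.
The state is a dict: "clock": time; "joint_pos": joint angles; "joint_velocities": joint speeds; "tau": joint torques, N m; "position": TCP position; "ee_rot": TCP orientation; "ft_force": force on the tool from outside, world axes, zero at the start; "torque": the same for the moment, N m; "grip_width": opening from 0.0 (shut) to 1.0 (fully open); "grasp_force": force on a finger pad.
Only numpy, scipy, OpenCV 4.12 (cv2) and the standard library are available. Lean on these libraries where they do the work, as an engineer would, in place of code of your own. Each camera call takes 0.05 s, during which the arm holds its last target. There are 200 camera calls.

## Working session

There is one attempt and no reset: what is moved stays moved. The work goes in short steps, Python scripts to look and compute and a tool call to move; the robot and the scene stay as the last step left them, time stands still between calls to the robot, and variables do not carry over. Pictures are saved under pics/ and viewed, at most 10 in all, crops included, and the job is handed in when it is done.

Besides the shell and the picture viewer there is one more tool, called after ">>>" as name(argument=value, ...) on one line, values as JSON. play_rows: Moves the arm, as the interface text tells. Its arguments: {"type":"object","properties":{"plan":{"type":"array","items":{"type":"number"}},"squeeze":{"type":"number"}},"required":["plan"]}

```bash
mkdir -p pics; python3 - <<'E'
from workcell import status, viewer, manip
import cv2
for n in("side","top"):
    cv2.imwrite(f"pics/{n}0.png",viewer.camera(n)[:,:,::-1]); print(viewer.camera_model(n))
o=status.get_obs();print(o["clock"],o["position"],o["ee_rot"],manip.tip_extent)
E
```

```text
{'fx': 401.06760063807167, 'fy': 401.06760063807167, 'cx': 323.69926254006833, 'cy': 194.76179965984804, 'R': array([[-0.95261105, -0.30353255,  0.02000443],
       [-0.21949467,  0.6403558 , -0.73604792],
       [ 0.21060455, -0.70555825, -0.67663378]]), 't': array([0.52004705, 0.1953222 , 0.98887812])}
{'fx': 400.0927430357781, 'fy': 400.0927430357781, 'cx': 313.4819313515782, 'cy': 197.06083149304516, 'R': array([[-0.01875116, -0.99982197,  0.00210187],
       [-0.98497055,  0.01811152, -0.17177018],
       [ 0.17170154, -0.00529117, -0.98513481]]), 't': array([0.01656839, 0.56038523, 1.29671275])}
0.1 [ 0.18089974 -0.59790253  0.24460472] [ 9.89229542e-01  1.46371080e-01 -1.13159761e-04 -6.37412711e-04] 0.014
```

View pics/side0.png

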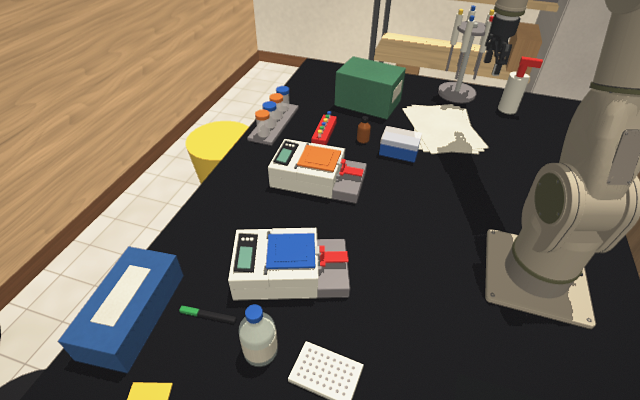

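View pics/top0.png

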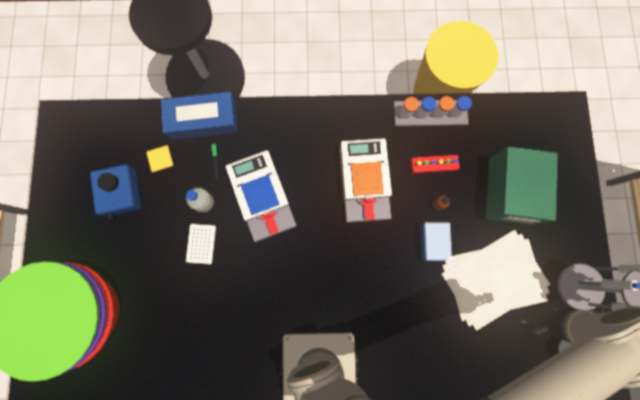

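The side view shows the blue photometer with its lid at about (290,250) and its red tab at (333,257). In the top view the lid is at (260,195) and the tab at (270,224). Next I'll measure both from colour masks.

```bash
cat >h.py <<'E'
import numpy as np, cv2
from workcell import status, viewer, manip
def ray(n,uv,z):
    m=viewer.camera_model(n);d=m["R"].T@np.array([(uv[0]-m["cx"])/m["fx"],(uv[1]-m["cy"])/m["fy"],1]);c=-m["R"].T@m["t"]
    return c+d*(z-c[2])/d[2]
def proj(n,X):
    m=viewer.camera_model(n);p=m["R"]@np.array(X)+m["t"];return p[:2]/p[2]*m["fx"]+[m["cx"],m["cy"]]
def blob(im,near,cond):
    hsv=cv2.cvtColor(im,cv2.COLOR_RGB2HSV);
    mk=cv2.inRange(hsv,(100,120,60),(130,255,255)) if cond=="blue" else cv2.inRange(hsv,(0,150,90),(6,255,255))|cv2.inRange(hsv,(174,150,90),(180,255,255))
    cs,_=cv2.findContours(mk,cv2.RETR_EXTERNAL,cv2.CHAIN_APPROX_NONE)
    cs=[c for c in cs if cv2.contourArea(c)>20]
    return min(cs,key=lambda c:np.linalg.norm(c.mean((0,1))-near))
E
python3 - <<'E'
from h import *
np.set_printoptions(precision=4,suppress=True)
for n,a,b in(("side",(290,250),(333,257)),("top",(260,195),(270,224))):
    im=cv2.imread(f"pics/{n}0.png")[:,:,::-1].copy()
    for q,c,z in((a,"blue",.088),(b,"red",.061)):
        k=blob(im,q,c)
        P=np.array([ray(n,p[0],z)[:2] for p in k])
        r=cv2.minAreaRect((P*1000).astype(np.float32))
        print(n,c,cv2.contourArea(k),"px",k.min((0,1)),k.max((0,1)),"rect mm",r, cv2.boxPoints(r).tolist())
E
```

```text
side blue 1546.0 px [266 234] [314 268] rect mm ((567.9261474609375, 188.87547302246094), (108.75459289550781, 99.49280548095703), 18.698989868164062) [[500.4706115722656, 218.56289672851562], [532.3676147460938, 124.32172393798828], [635.3817138671875, 159.18804931640625], [603.4846801757812, 253.42922973632812]]
side red 300.0 px [320 246] [348 266] rect mm ((473.71783447265625, 151.21104431152344), (65.55821990966797, 59.40803146362305), 18.062650680541992) [[433.3442077636719, 169.2877960205078], [451.7640686035156, 112.8075180053711], [514.0914306640625, 133.13429260253906], [495.6716003417969, 189.61456298828125]]
top blue 809.0 px [242 175] [277 213] rect mm ((566.7976684570312, 182.34326171875), (102.40148162841797, 93.16942596435547), 20.127206802368164) [[502.693603515625, 208.4646453857422], [534.7537841796875, 120.9849624633789], [630.9017333984375, 156.2218780517578], [598.841552734375, 243.70156860351562]]
top red 152.5 px [262 213] [277 233] rect mm ((473.19146728515625, 152.765380859375), (65.67036437988281, 41.826908111572266), 10.396084785461426) [[437.1214599609375, 167.41033935546875], [444.669189453125, 126.27008056640625], [509.261474609375, 138.12042236328125], [501.7137451171875, 179.26068115234375]]
```

```bash
python3 - <<'E'
from h import *
from scipy.spatial.transform import Rotation as R
o=status.get_obs();r=R.from_quat(o["ee_rot"]);M=r.as_matrix();print(M.round(3))
for X in((.46,-.2,.25),(.459,.148,.2)):print((M.T@(np.array(X)-o["position"])).round(4))
print("yaw",np.degrees(np.arctan2(M[1,0],M[0,0])))
E
```

```text
[[ 0.957  0.29  -0.   ]
 [ 0.29  -0.957  0.001]
 [-0.    -0.001 -1.   ]]
[ 0.3824 -0.3    -0.005 ]
[ 0.4822 -0.6333  0.0454]
yaw 16.833371896146065
```

>>> play_rows(plan=[0,0,0,0.382,-0.3,-0.005,0,0,0,0,0.382,-0.3,-0.005,0,0,0,0,0.382,-0.3,-0.005,0,0,0,0,0.382,-0.3,-0.005,0,0,0,0,0.382,-0.3,-0.005,0,0,0,0,0.382,-0.3,-0.005,0,0,0,0,0.382,-0.3,-0.005,0,0,0,0,0.382,-0.3,-0.005,0,0,0,-2.2,0.482,-0.633,0.045,0,0,0,-2.2,0.482,-0.633,0.045,0,0,0,-2.2,0.482,-0.633,0.045,0,0,0,-2.2,0.482,-0.633,0.045,0,0,0,-2.2,0.482,-0.633,0.045,0,0,0,-2.2,0.482,-0.633,0.045,0,0,0,-2.2,0.482,-0.633,0.045,0,0,0,-2.2,0.482,-0.633,0.045,0,0,0,-2.2,0.482,-0.633,0.045,0,0,0,-2.2,0.482,-0.633,0.045,0])

```text
clock: 2.35
position: [0.4593, 0.1463, 0.2004]
ee_rot: [0.986, 0.164, 0.0, 0.0]
ft_force: [0.7, -0.2, 0.3]
grip_width: -0.003
grasp_force: 0.0
```

>>> play_rows(plan=[0,0,0,0,0,0.05,0,0,0,0,0,0,0.1,0,0,0,0,0,0,0.1,0,0,0,0,0,0,0.1,0])

```text
clock: 2.85
position: [0.46, 0.1475, 0.102]
ee_rot: [0.986, 0.165, 0.001, -0.0]
ft_force: [0.8, 0.2, -0.4]
grip_width: -0.001
grasp_force: 0.0
```

```bash
python3 - <<'E'
from h import *
im=viewer.camera("side")[:,:,::-1];t=viewer.camera("top")[:,:,::-1]
a=cv2.resize(im[190:310,220:380],(640,480),interpolation=cv2.INTER_CUBIC)
cv2.imwrite("pics/s1.png",a)
o=status.get_obs();print(o["position"],o["ft_force"],proj("side",o["position"]-[0,0,.014]),proj("side",[.4606,.149,.061]))
E
```

```text
[0.46042235 0.14752364 0.10244259] [0.79949865 0.50380847 0.30116108] [340.4197693  248.54615629] [339.60925491 256.55061712]
```

View pics/s1.png

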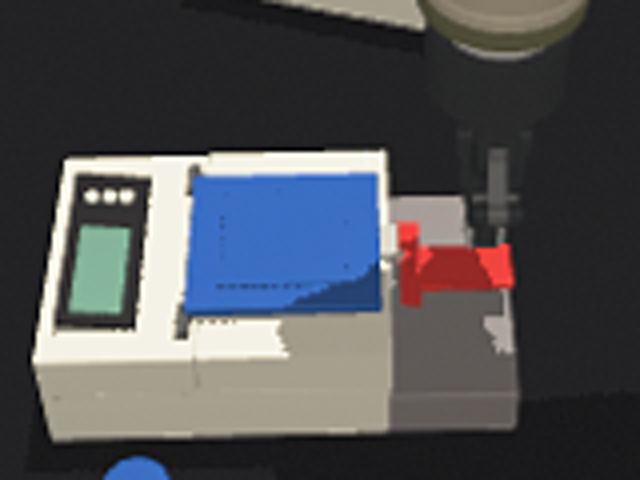

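The close view shows the tab pad at crop (420–512, 245–290), with the fingertips over it near its front end. I'll shift 4 mm toward the lid and press.

>>> play_rows(plan=[0,0,0,0.004,0,0.01,0,0,0,0,0.004,0,0.02,0,0,0,0,0.004,0,0.026,0,0,0,0,0.004,0,0.03,0,0,0,0,0.004,0,0.034,0,0,0,0,0.004,0,0.034,0,0,0,0,0.004,0,0.034,0])

```text
clock: 3.82
position: [0.4623, 0.1483, 0.0661]
ee_rot: [0.986, 0.165, -0.001, 0.0]
ft_force: [-4.9, -2.1, 4.3]
grip_width: 0.002
grasp_force: 3.0
```

```bash
python3 - <<'E'
from h import *
im=viewer.camera("side")[:,:,::-1]
cv2.imwrite("pics/s2.png",cv2.resize(im[170:310,220:380],(640,560),interpolation=cv2.INTER_CUBIC))
o=status.get_obs();print(o["clock"],o["position"],o["ft_force"])
E
```

```text
3.875 [0.46237269 0.14836178 0.06614857] [-4.63254093 -2.47924909  4.83757355]
```

View pics/s2.png

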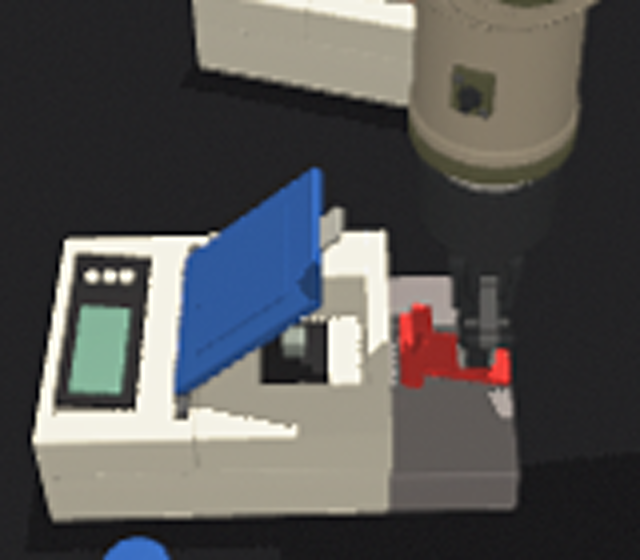

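The lid has been released and is rising, with its catch at about crop (333,225). I'll lift off and let it settle.

>>> play_rows(plan=[0,0,0,-0.005,0,-0.04,0,0,0,0,-0.005,0,-0.098,0,0,0,0,-0.005,0,-0.098,0,0,0,0,-0.005,0,-0.098,0,0,0,0,-0.005,0,-0.098,0,0,0,0,-0.005,0,-0.098,0,0,0,0,-0.005,0,-0.098,0,0,0,0,-0.005,0,-0.098,0])

```text
clock: 4.88
position: [0.458, 0.1469, 0.1641]
ee_rot: [0.986, 0.165, -0.0, -0.0]
ft_force: [1.2, 0.4, 0.6]
grip_width: 0.006
grasp_force: 0.0
```

```bash
python3 - <<'E'
from h import *
im=viewer.camera("side")[:,:,::-1]
cv2.imwrite("pics/s3.png",cv2.resize(im[130:310,200:400],(600,540),interpolation=cv2.INTER_CUBIC))
o=status.get_obs();print(o["clock"],o["position"],o["ft_force"])
e=np.array([np.cos(.332),np.sin(.332)]);O=np.array([.6,.197])
print((o["position"][:2]-O)@e,(o["position"][:2]-O)@[-e[1],e[0]])
for a in(.9,1.1,1.3,1.85):
  x=.02-.11*np.cos(a);print(a,(proj("side",[*(O+e*x),.08+.11*np.sin(a)])-[200,130])*3)
E
```

```text
4.925 [0.45804401 0.14696315 0.16416445] [ 0.09576309 -0.32113237  0.40402963]
-0.1505128401648835 -0.001036110254759594
0.9 [288.17225213 288.02015653]
1.1 [261.72916951 276.72509009]
1.3 [232.24112201 269.05773533]
1.85 [147.33889416 269.5691511 ]
```

View pics/s3.png

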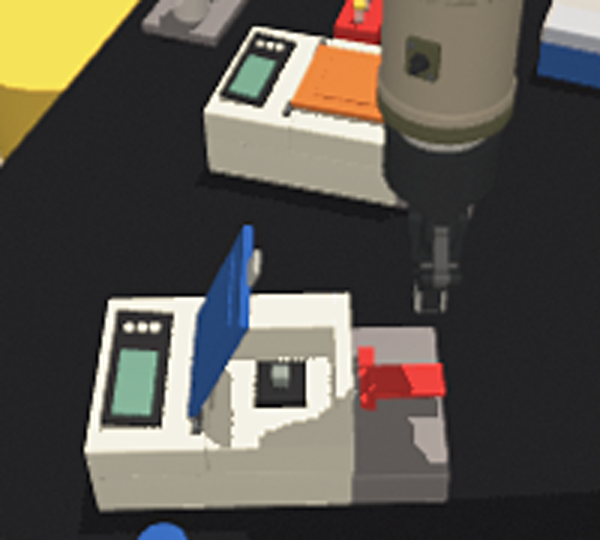

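The lid stands near 1.1 rad, with its edge around crop (248,230–325). The fingers are clear in front of it, so I'll push.

>>> play_rows(plan=[0,0,0,0.03,0,0,0,0,0,0,0.06,0,0,0,0,0,0,0.08,0,0,0,0,0,0,0.09,0,0,0,0,0,0,0.1,0,0,0,0,0,0,0.11,0,0,0,0,0,0,0.12,0,0,0,0,0,0,0.13,0,0,0,0,0,0,0.14,0,0,0,0,0,0,0.148,0,0,0,0,0,0.156,0,0,0,0,0,0,0.162,0,0,0,0,0,0,0.168,0,0,0,0,0,0,0.172,0,0,0,0,0,0,0.172,0,0,0])

```text
invalid input
```

>>> play_rows(plan=[0,0,0,0.03,0,0,0,0,0,0,0.06,0,0,0,0,0,0,0.08,0,0,0,0,0,0,0.09,0,0,0,0,0,0,0.1,0,0,0,0,0,0,0.11,0,0,0,0,0,0,0.12,0,0,0,0,0,0,0.13,0,0,0,0,0,0,0.14,0,0,0,0,0,0,0.148,0,0,0,0,0,0,0.156,0,0,0,0,0,0,0.162,0,0,0,0,0,0,0.168,0,0,0,0,0,0,0.172,0,0,0,0,0,0,0.172,0,0,0])

```text
clock: 6.8
position: [0.6209, 0.2031, 0.1642]
ee_rot: [0.986, 0.165, 0.0, -0.0]
ft_force: [0.3, 0.1, 0.5]
grip_width: 0.0
grasp_force: 0.0
```

>>> play_rows(plan=[0,0,0,0.004,0,0,0,0,0,0,0.008,0,0,0,0,0,0,0.012,0,0,0,0,0,0,0.012,0,0,0])

```text
clock: 7.3
position: [0.6309, 0.2065, 0.1641]
ee_rot: [0.986, 0.165, -0.002, 0.001]
ft_force: [-8.9, -2.8, 4.7]
grip_width: -0.007
grasp_force: 5.2
```

```bash
python3 - <<'E'
from h import *
im=viewer.camera("side")[:,:,::-1]
cv2.imwrite("pics/s4.png",cv2.resize(im[130:310,200:400],(600,540),interpolation=cv2.INTER_CUBIC))
o=status.get_obs();print(o["clock"],o["position"],o["ft_force"])
E
```

```text
7.35 [0.63086495 0.20645007 0.16405327] [-8.06095204 -4.14444534  3.09993775]
```

View pics/s4.png

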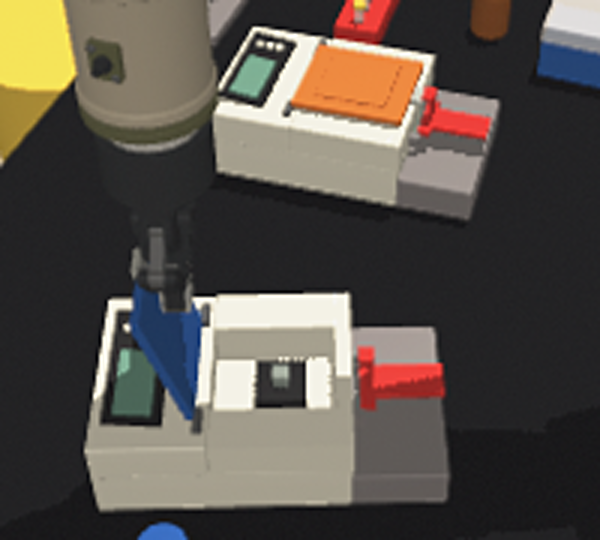

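The push met about 9 N, well above hinge friction, and at the position predicted for the stop. The lid is against its stop, leaning back over the display. I'll back off and check.

>>> play_rows(plan=[0,0,0,-0.02,0,0,0,0,0,0,-0.07,0,0,0,0,0,0,-0.12,0,-0.02,0,0,0,0,-0.16,0,-0.06,0,0,0,0,-0.18,0,-0.08,0,0,0,0,-0.18,0,-0.08,0,0,0,0,-0.18,0,-0.08,0,0,0,0,-0.18,0,-0.08,0])

```text
clock: 8.35
position: [0.4621, 0.1484, 0.2434]
ee_rot: [0.986, 0.165, -0.001, -0.0]
ft_force: [0.1, -1.0, 0.1]
grip_width: 0.003
grasp_force: 0.0
```

```bash
python3 - <<'E'
from h import *
im=viewer.camera("side")[:,:,::-1]
cv2.imwrite("pics/s5.png",cv2.resize(im[130:310,200:400],(600,540),interpolation=cv2.INTER_CUBIC))
o=status.get_obs();print(o["clock"],o["position"],o["ft_force"])
e=np.array([np.cos(.332),np.sin(.332)]);O=np.array([.6,.197]);l=np.array([-e[1],e[0]])
for a in(1.6,1.75,1.85):
  for s in(-.05,.05): x=.02-.11*np.cos(a);print(a,s,(proj("side",[*(O+e*x+l*s),.08+.11*np.sin(a)])-[200,130])*3)
E
```

```text
8.4 [0.46196964 0.14841569 0.24340485] [-0.20762906 -0.01281059  0.02946375]
1.6 -0.05 [191.53582902 216.26210843]
1.6 0.05 [178.726208   318.78397094]
1.75 -0.05 [169.32847512 217.98966164]
1.75 0.05 [154.51440032 320.585545  ]
1.85 -0.05 [155.03252994 220.46846734]
1.85 0.05 [138.94841284 323.11709409]
```

View pics/s5.png

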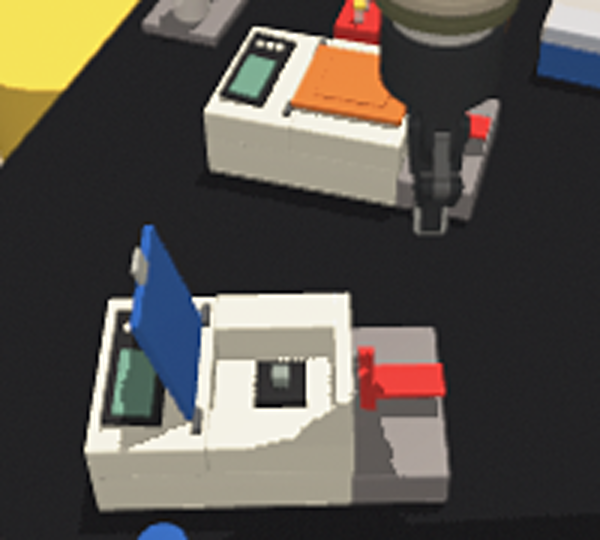

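The lid's edge corners at crop (153,228) and (137,325) match the projection for 1.85 rad. The tab has sprung back and the arm is clear, so I'll hand in.

```bash
python3 -c "
from workcell import manip
print(manip.hand_in())"
```

```text
the job is handed in; nothing more can be done
None
```

The blue photometer's lid was released with its tab, pushed back to its stop at about 1.85 rad and left fully open; the arm is clear, the orange photometer looks still shut, I saw nothing else moved, and the job is handed in at about 8.4 s.

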